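# Shut the red air valve under the sliding cover

### The job

Shut off the spray-gun air: with the fingertips, push the plywood cover of the grey valve box straight back, away from the robot, as far as it goes, so that the two valve handles lie open to view; then push the red handle clockwise until it is fully shut, square across its pipe. Only push: do not lift the cover. Leave the blue handle and everything else on the table as it is, and leave the cover pushed back.

Things in the scene. Friction and masses are not known exactly. Their poses are not given: they have to be found in the camera images.
- valve_box: Grey box fixed to the table, from -135 to +147 mm along its x, 270 mm along y. Walls 70 mm high carry the cover; lips 12 mm higher and 8 mm wide along both sides and the far end guide and stop it. Origin: on the table; x points away from the robot (turned up to 0.3 rad), y left, z up. Behind the opening, from x = 0, a flat deck at 70 mm on which the cover parks.
- opening (a point): Centre of the box's opening, 70 mm above the table, 61.5 mm to the robot's side of the box's origin. The opening is 123 mm along x and 230 mm along y; its floor lies 6 mm above the table. Both valves are in it.
- cover: Loose plywood cover, 135 mm along x, 250 mm along y, 6 mm thick, about 0.4 kg, in the box's guides with 2 mm play each side. Origin: centre of its underside, 70 mm above the table; axes as the box's. It starts over the opening (box x -62 to -46 mm) and meets the far stop at box x = 71 mm. A few newtons slide it.
- cover_rib (a point): Centre of the black rib on the cover, by which it is pushed: 16 mm along x, 80 mm along y, rising 22 mm above the cover's upper face (from 76 to 98 mm above the table). It lies 30 mm to the robot's side of the cover's origin, at y = 0 of the cover.
- red_valve: Quarter-turn ball valve in the box, with a red (with one white band) handle. Origin: on the handle's vertical pivot axis, 6 mm above the table (at the inner floor); axes as the box's, the pipe runs along x. The pivot lies 33 mm to the robot's side of the box origin (box x = -33 mm) and at box y = -60 mm or +50 mm; which valve is where varies.
- red_handle (a joint): Angle of the red handle (rad). 0 = open: along the pipe, pointing from pivot to robot (box -x); grows clockwise from above to 1.571 = shut: pointing to box +y (left), at its stop. Starts at 0 to 0.25. Stays where left; about 3 N at 40 mm from the pivot turns it. A bar 16 mm wide, from 8 to 55 mm from the pivot, underside 44 mm and top 62 mm above the table.
- red_tip (a point): Middle of the free end of the red handle, at its half height: 55 mm from the pivot axis, 53 mm above the table.
- blue_valve: Quarter-turn ball valve in the box, with a plain blue handle. Origin: on the handle's vertical pivot axis, 6 mm above the table (at the inner floor); axes as the box's, the pipe runs along x. The pivot lies 33 mm to the robot's side of the box origin (box x = -33 mm) and at box y = -60 mm or +50 mm; which valve is where varies. Not to be touched.
- blue_handle (a joint): Angle of the blue handle (rad), same sense, shape and range as the red one's; also starts between 0 and 0.25 (open) and must stay so.
- blue_tip (a point): Middle of the free end of the blue handle, at its half height: 55 mm from the pivot axis, 53 mm above the table.
- glaze_jar: Blue glaze jar with white lid, 60 mm diameter, 85 mm tall, beside the box. Loose. Origin: centre of its underside.
- slip_cup: White cup, 68 mm across, 60 mm tall, beside the box. Loose. Origin: centre of its underside.
- sponge: Round yellow sponge, 64 mm diameter, 26 mm tall, at the right of the box. Loose. Origin: centre of its underside.
- loop_tool: Clay loop tool with wooden handle, 140 mm long, 15 mm high, lying on the robot's side of the box. Loose. Origin: centre of the handle's underside.
- eraser: Blue eraser, 45 x 22 x 12 mm, on the robot's side of the box. Loose. Origin: centre of its underside.

How it is judged:
By the outcome, as a careful person would: the job done as asked, in the order asked, and still so for the second after the job is handed in, with the robot touching nothing.
It also fails if it takes over 48 s, if anything falls off the work surface, if the arm or the gripper's body presses on something with over 40 N, if the wrist force passes 120 N, or if a joint passes its speed limit or range.

### The arm

A 7-joint arm with a two-finger parallel gripper is mounted at the origin on the work surface. World frame = base frame: x ahead of the robot, y to its left, z up, the work surface at z = 0. Lengths are in m, angles in rad, forces in N, time in s.
With the tool pointing down it reaches from about 0.4 to 0.875 m from the base axis. Payload 6.5 kg.
Tool frame: the origin (TCP) lies between the finger pads; the fingertips stand 17 mm ahead of it and the grasp point (between the pads) lies 2 mm behind it; z points along the fingers, y is the line along which they close (so a half turn about z gives the same grasp; the last joint's range is limited). The gripper opens to 85 mm and grips with 20 to 120 N. Pads are 22 mm wide; open, the fingers measure 114 mm over their backs; the gripper's body (76 mm by 85 mm) begins 54 mm behind the grasp point. The pads swing forward as they close: fully open they stand 13 mm farther back than shut.
Start: joints at [1.275, 0.536, -0.004, 1.538, 0.003, 1.067, -0.071], TCP at [0.148, -0.633, 0.248] pointing down, gripper open.
Joint ranges: [-2.7, 2.7], [-0.37, 2.16], [-1.27, 1.26], [0.24, 2.4], [-1.31, 4.45], [0.19, 1.91], [-2.76, 2.76]. Speed limits (rad/s): [2.39, 2.39, 3.14, 3.14, 3.14, 3.14, 3.14].

### API

Orientations are given as a unit quaternion [w, x, y, z].
In Python, from plant import ctrl, viewer, models gives the robot as it stands. The module is installed in compiled form; this text tells all that it offers.
- The arm moves only by the tool carry_out, never from a script. Its argument "series" is a list of rows, each a list of 4 numbers: the shift along the tool's x, y, z in mm, then the turn about the tool's z in units of 6 degrees (1.0 is 6 degrees). In form: [[tx, ty, tz, twist], ...]. A call has 1 to 8 rows; each row is the pose to reach, as a shift and turn from the pose commanded when the call began, along the tool's axes at that moment; what a row does not reach only later rows make up. A row lasts 1/12 s, in which the tool goes at most 41.7 mm and 7.16 degrees, less where a joint would pass 70% of its speed; a pose out of reach is approached as far as the arm can. A call with a gripper value outside its range is refused whole. "jaw" is the finger opening in mm, from 0 to 85.4, set as the call begins (left out, the last holds). The fingers move at their own pace and stop on an object; "grip_force" is the grip in N (left out, the last holds). Time passes only in rows, so rows that repeat a pose let the fingers close. It gives the time, the measured TCP pose, the force, the opening and the grip force at its end, in the units of the state.
- ctrl.get_state(): the state, without advancing time (a new reading comes with each control period).
- viewer.get_image(name): name is "scene" or "top" or "wrist"; returns a dict with "pixels" (480x640x3 uint8, blue, green, red), "camera_matrix" (3x3 intrinsics, pixels), "rvec" (rotation vector, rad) and "tvec" (3), from world to camera coordinates, as OpenCV has them; the wrist camera has in their place "T_tool_cam" (4x4, takes a point from camera to tool coordinates, whose origin is the TCP and whose axes are the flange's). Camera axes: x right, y down, z forward; pixel columns grow to the right and rows downward; lengths in m; the calibration is good to about 2 mm. The wrist camera is an equidistant fisheye: a pixel r from the principal point sees the ray r / f radians off the axis. A picture is of the moment at which its call begins: read the wrist's pose just before it. There is no depth.
- ctrl.close_job(): hands the job in; it is judged then, once.
Trained networks look in the newest picture that a camera, given by its name, has taken for a name from the list of things; names that differ only in an ending like _2 or _b are one class to them, and where a whole thing is asked for, a point or a joint stands for the part that bears it (a point fixed in the world has none). Each returns a list of dicts, best first, with "score" (0 to 1); they miss things now and then, are a little off and sometimes report something else, mostly with a low value. They report only what shows in the picture. A call takes as long as a camera call.
- models.boxes_of(camera, label): "point" ([row, column] in pixels, amid what is visible of it).
- models.cut_out(camera, label): "mask" (480x640 bool, what is visible of it) and "point" ([row, column] in pixels, amid what is visible of it).
- models.spot_point(camera, label): "point" ([row, column] in pixels: a listed point, or the origin of a listed thing).
The state is a dict: "time_s": time; "joints": joint angles; "joint_velocities": joint speeds; "joint_torque": joint torques, N m; "ee_pos": TCP position; "eef_rot": TCP orientation; "contact_force": force on the tool from outside, world axes, zero at the start; "ft_torque": the same for the moment, N m; "opening": finger opening in m; "grip_force": force on a finger pad.
Only numpy, scipy, OpenCV 4.12 (cv2) and the standard library are available. Lean on these libraries where they do the work, as an engineer would, in place of code of your own. Each camera call takes 0.05 s, during which the arm holds its last target. There are 200 camera calls.

## Working session

There is one attempt and no reset: what is moved stays moved. The work goes in short steps, Python scripts to look and compute and a tool call to move; the robot and the scene stay as the last step left them, time stands still between calls to the robot, and variables do not carry over. Pictures are saved under pics/ and viewed, at most 10 in all, crops included, and the job is handed in when it is done.

Besides the shell and the picture viewer there is one more tool, called after "Call:" as name(argument=value, ...) on one line, values as JSON. carry_out: Moves the arm, as the interface text tells. Its arguments: {"type":"object","properties":{"series":{"type":"array","items":{"type":"array","items":{"type":"number"}}},"jaw":{"type":"number"},"grip_force":{"type":"number"}},"required":["series"]}

```bash
mkdir -p pics; cat > h.py <<'E'
import numpy as np, cv2
from plant import ctrl, viewer, models
def ray(im,p):
    R=cv2.Rodrigues(np.array(im["rvec"],float))[0];t=np.array(im["tvec"],float).ravel()
    K=np.array(im["camera_matrix"]);d=R.T@np.linalg.solve(K,[p[1],p[0],1.]);return -R.T@t,d
def onz(im,p,z):
    c,d=ray(im,p);return c+d*(z-c[2])/d[2]
def proj(im,P):
    return cv2.projectPoints(np.array(P,float).reshape(-1,3),np.array(im["rvec"],float),np.array(im["tvec"],float),np.array(im["camera_matrix"],float),None)[0].reshape(-1,2)
E
python3 - <<'E'
from h import *
s=ctrl.get_state();print({k:np.round(v,3) for k,v in s.items()})
for n in("top","scene"):
    im=viewer.get_image(n);cv2.imwrite(f"pics/{n}1.png",im["pixels"])
    for l,z in(("valve_box",0),("opening",.07),("cover",.07),("cover_rib",.087),("glaze_jar",0),("slip_cup",0),("sponge",0),("loop_tool",0),("eraser",0),("red_tip",.053)):
        for r in models.spot_point(n,l)[:1]: print(n,l,round(r["score"],2),np.round(r["point"]),np.round(onz(im,r["point"],z),3))
E
```

```text
{'time_s': np.float64(0.0), 'joints': array([ 1.275,  0.537, -0.004,  1.539,  0.003,  1.067, -0.071]), 'joint_velocities': array([ 0.001, -0.   , -0.   , -0.001, -0.   , -0.001, -0.   ]), 'joint_torque': array([-0.0000e+00, -5.8341e+01,  1.0480e+00, -2.5910e+01,  1.2000e-02,
        1.0000e-02, -0.0000e+00]), 'ee_pos': array([ 0.148, -0.632,  0.247]), 'eef_rot': array([-0.001,  0.993,  0.115, -0.   ]), 'contact_force': array([0.689, 0.288, 0.404]), 'ft_torque': array([ 0.009,  0.014, -0.002]), 'grip_force': np.float64(0.0), 'opening': np.float64(0.086)}
top cover 0.81 [280. 377.] [ 0.504 -0.082  0.07 ]
top cover_rib 0.82 [299. 376.] [ 0.475 -0.078  0.087]
top slip_cup 0.7 [235. 498.] [ 0.587 -0.299  0.   ]
top sponge 0.62 [354. 482.] [ 0.394 -0.258  0.   ]
top eraser 0.56 [350. 265.] [0.403 0.086 0.   ]
scene valve_box 0.96 [314. 266.] [ 0.553 -0.093  0.   ]
scene cover 0.77 [271. 243.] [ 0.503 -0.089  0.07 ]
scene cover_rib 0.64 [254. 239.] [ 0.481 -0.076  0.087]
scene glaze_jar 0.67 [263. 355.] [0.596 0.103 0.   ]
scene slip_cup 0.74 [269. 245.] [ 0.448 -0.043  0.   ]
scene loop_tool 0.56 [262. 191.] [ 0.356 -0.098  0.   ]
scene eraser 0.46 [222. 276.] [0.399 0.089 0.   ]
```

View pics/top1.png

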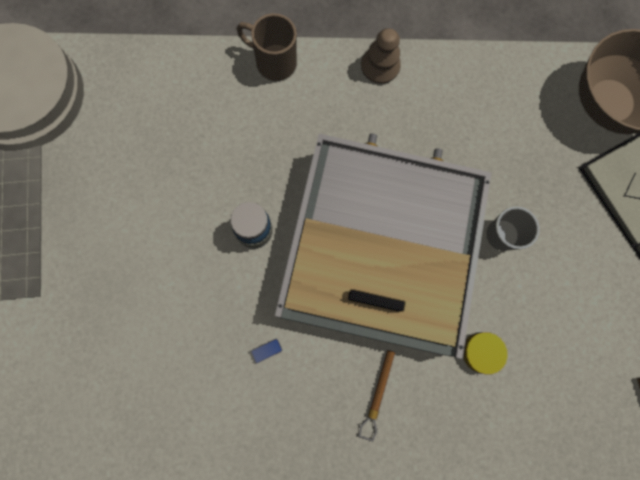

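View pics/scene1.png

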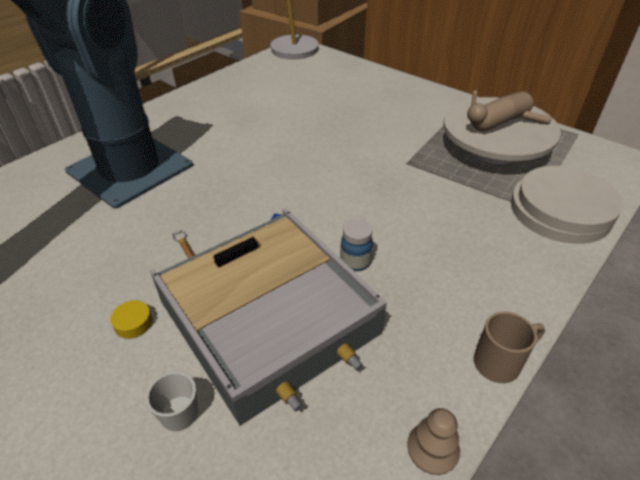

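The top view shows the box with lip corners near (col,row) (322,142), (486,180), (461,352) and (281,311). The cover is toward the robot with the black rib at (376,300). The scene view agrees. I'll fit the box pose from the corners.

```bash
cat >> h.py <<'E'
def boxcorners(x,y,a):
    c,s=np.cos(a),np.sin(a)
    q=np.array([[.147,.135],[.147,-.135],[-.135,-.135],[-.135,.135]])
    return np.c_[q@np.array([[c,s],[-s,c]])+[x,y],np.full(4,.082)]
def tobox(P,b):
    d=np.array(P)[:2]-b[:2];c,s=np.cos(b[2]),np.sin(b[2]);return np.array([c*d[0]+s*d[1],-s*d[0]+c*d[1]])
def toworld(q,b):
    c,s=np.cos(b[2]),np.sin(b[2]);return np.array([b[0]+c*q[0]-s*q[1],b[1]+s*q[0]+c*q[1]])
E
python3 - <<'E'
from h import *
from scipy.optimize import least_squares
im=viewer.get_image("top");px=im["pixels"]
m=[[322,142],[486,180],[461,352],[281,311]]
f=lambda v:(proj(im,boxcorners(*v))-m).ravel()
r=least_squares(f,[.55,-.09,-.2]);b=r.x
print("box",np.round(b,4),np.round(r.fun,1))
c,d=ray(im,(240,320));print("cam",c)
for l,z in(("cover",.07),("cover_rib",.087)):
    print(l,tobox(onz(im,models.spot_point("top",l)[0]["point"],z),b))
mm=models.cut_out("top","cover_rib")[0]["mask"];rr,cc=np.nonzero(mm);print(tobox(onz(im,(rr.mean(),cc.mean()),.095),b))
# overlay
ov=px.copy()
cv2.polylines(ov,[np.int32(proj(im,boxcorners(*b))*16).reshape(-1,1,2)],True,(0,0,255),1,cv2.LINE_AA,4)
cv2.imwrite("pics/ov.png",cv2.resize(ov[120:380,220:540],None,fx=2.5,fy=2.3))
E
```

```text
box [ 0.5536 -0.0972 -0.2255] [-2.5 -8.   6.1 -7.1  1.9  6.9 -4.9  5.4]
cam [0.43306534 0.02978277 0.75782273]
cover [-0.05376105 -0.00118817]
cover_rib [-0.08352343  0.00221868]
[-0.05627533  0.00457611]
```

View pics/ov.png

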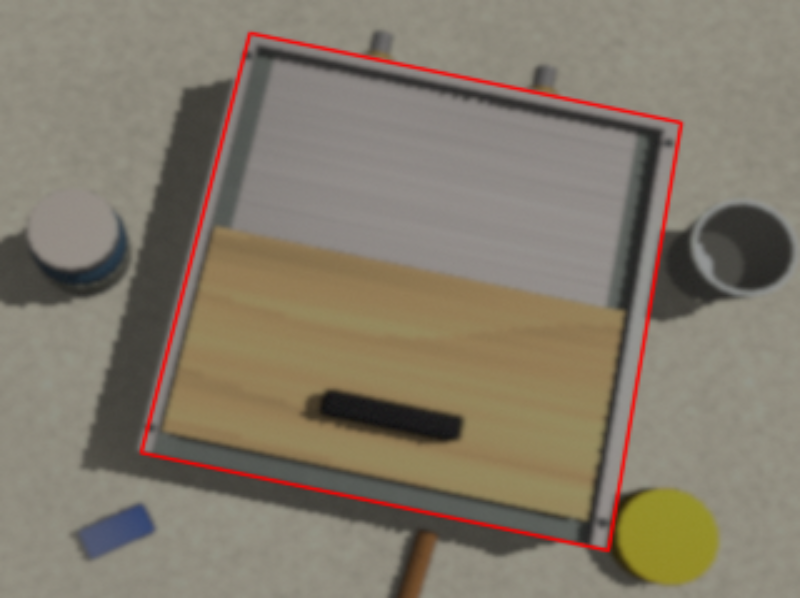

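The overlay fits the box well, giving a box pose of (0.5536, -0.0972, -0.2255 rad). The cover sits at box x ≈ -54 mm and the rib at -84 mm. Next I'll move behind the rib with the tool aligned to the box and the fingers partly open, so there are two contact points.

```bash
cat >> h.py <<'E'
from scipy.spatial.transform import Rotation as Ro
B=np.array([.5536,-.0972,-.2255])
def shift(q,z,yaw=0.0):
    "tool shift (mm) and twist units to box point q, height z, tool x at box yaw"
    s=ctrl.get_state();w=s["eef_rot"];R=Ro.from_quat([w[1],w[2],w[3],w[0]]).as_matrix()
    d=np.r_[toworld(q,B),z]-s["ee_pos"]
    cur=np.arctan2(R[1,0],R[0,0]);dy=(B[2]+yaw-cur+np.pi)%(2*np.pi)-np.pi
    return np.round(R.T@d*1000,1),round(-np.degrees(dy)/6,2)
def where():
    s=ctrl.get_state();print(round(s["time_s"],2),"box",np.round(tobox(s["ee_pos"],B)*1000,1),"z",round(s["ee_pos"][2]*1000,1),"F",np.round(s["contact_force"],1))
E
python3 -c "
from h import *
print(shift((-.125,0),.2)); print(ctrl.get_state()['eef_rot'])"
```

```text
(array([ 404.7, -484.2,   48.3]), np.float64(4.35))
[-9.17304551e-08  9.93402808e-01  1.14677198e-01 -1.86521393e-05]
```

Call:
carry_out(series=[[200,-240,10,2],[200,-240,10,2],[200,-240,10,2],[200,-240,10,2],[200,-240,10,2],[200,-240,10,2],[200,-240,10,2],[200,-240,10,2]], jaw=45)

```text
time_s: 1.97
ee_pos: [0.2901, -0.3491, 0.2383]
eef_rot: [-0.001, 1.0, 0.013, 0.0]
contact_force: [-0.4, -0.0, -0.3]
opening: 0.0456
grip_force: 0.0
```

```bash
python3 -c "
from h import *
where();print(shift((-.125,0),.2),ctrl.get_state()['opening'])"
```

```text
1.97 box [-200.5 -304.4] z 238.3 F [-0.4 -0.  -0.3]
(array([ 148.6, -276.1,   38.8]), np.float64(2.39)) 0.04556913537395555
```

Call:
carry_out(series=[[149,-276,39,2.4],[149,-276,39,2.4],[149,-276,39,2.4],[149,-276,39,2.4],[149,-276,39,2.4],[149,-276,39,2.4],[149,-276,39,2.4],[149,-276,39,2.4]])

```text
time_s: 2.63
ee_pos: [0.4324, -0.0723, 0.1994]
eef_rot: [-0.0, 0.993, -0.115, 0.001]
contact_force: [0.5, -0.1, -0.2]
opening: 0.0451
grip_force: 0.0
```

```bash
python3 -c "
from h import *
where();print(shift((-.125,0),.096))"
```

```text
2.63 box [-123.7   -2.8] z 199.4 F [ 0.5 -0.1 -0.2]
(array([ -1.4,  -2.7, 103.4]), np.float64(-0.05))
```

Call:
carry_out(series=[[-3,-3,40,0],[-3,-3,75,0],[-3,-3,90,0],[-3,-3,100,0],[-3,-3,100,0],[-3,-3,100,0]])

```text
time_s: 3.13
ee_pos: [0.4296, -0.0712, 0.0997]
eef_rot: [0.0, 0.993, -0.115, 0.0]
contact_force: [0.0, -0.6, 0.1]
opening: 0.045
grip_force: 0.0
```

```bash
python3 -c "
from h import *
where();im=viewer.get_image('wrist');cv2.imwrite('pics/w1.png',im['pixels'])"
```

```text
3.13 box [-126.6   -2.4] z 99.7 F [ 0.  -0.6  0.1]
```

View pics/w1.png

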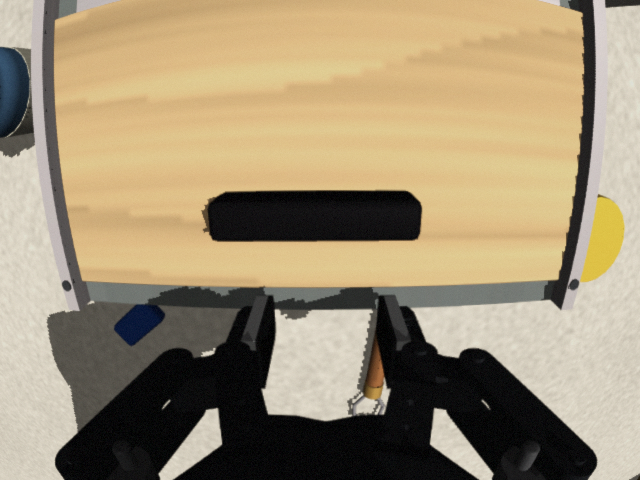

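The wrist view shows the rib centred at about (315,217) and square to the tool. The two fingers are at (258,330) and (390,330), well within the rib's width. Pushing now.

Call:
carry_out(series=[[12,0,0,0],[22,0,0,0],[30,0,0,0],[40,0,0,0],[52,0,0,0],[64,0,0,0],[76,0,0,0],[88,0,0,0]])

```text
time_s: 3.85
ee_pos: [0.5153, -0.0914, 0.0995]
eef_rot: [0.0, 0.993, -0.115, -0.001]
contact_force: [-3.1, 0.9, 2.7]
opening: 0.0452
grip_force: 1.5
```

```bash
python3 -c "
from h import *
where()"
```

```text
3.85 box [-38.6  -3. ] z 99.5 F [-3.1  0.9  2.7]
```

Call:
carry_out(series=[[10,0,0,0],[20,0,0,0],[30,0,0,0],[38,0,0,0],[45,0,0,0],[50,0,0,0],[53,0,0,0]])

```text
time_s: 4.43
ee_pos: [0.567, -0.1035, 0.0993]
eef_rot: [-0.0, 0.993, -0.115, -0.0]
contact_force: [-3.1, 0.5, 1.7]
opening: 0.0448
grip_force: 1.5
```

```bash
python3 -c "
from h import *
where()"
```

```text
4.43 box [14.4 -3.1] z 99.3 F [-3.1  0.5  1.7]
```

Call:
carry_out(series=[[3,0,0,0],[5,0,0,0],[7,0,0,0],[8,0,0,0],[8,0,0,0]])

```text
time_s: 4.85
ee_pos: [0.5746, -0.1052, 0.0993]
eef_rot: [-0.0, 0.993, -0.115, 0.0]
contact_force: [-0.9, -0.9, -0.9]
opening: 0.0451
grip_force: 0.4
```

```bash
python3 -c "
from h import *
where()"
```

```text
4.85 box [22.2 -3.1] z 99.3 F [-0.9 -0.9 -0.9]
```

Call:
carry_out(series=[[1,0,0,0],[2,0,0,0],[3,0,0,0],[4,0,0,0]])

```text
time_s: 5.18
ee_pos: [0.5765, -0.1059, 0.0991]
eef_rot: [0.0, 0.993, -0.115, -0.002]
contact_force: [-8.4, -0.2, 6.2]
opening: 0.0451
grip_force: 4.1
```

```bash
python3 -c "
from h import *
where()"
```

```text
5.18 box [24.2 -3.3] z 99.1 F [-8.4 -0.2  6.2]
```

Call:
carry_out(series=[[2,0,0,0],[4,0,0,0],[4,0,0,0]])

```text
time_s: 5.43
ee_pos: [0.5768, -0.1056, 0.0983]
eef_rot: [-0.0, 0.993, -0.115, -0.006]
contact_force: [-17.0, 3.3, 11.2]
opening: 0.0447
grip_force: 8.6
```

```bash
python3 -c "
from h import *
where()"
```

```text
5.43 box [24.5 -3.1] z 98.3 F [-17.    3.3  11.2]
```

The cover is at its stop: 17 N with no further motion. I'll back off, rise and look.

Call:
carry_out(series=[[-15,0,0,0],[-35,0,-10,0],[-70,0,-40,0],[-105,0,-75,0],[-135,0,-100,0],[-155,0,-120,0],[-155,0,-120,0],[-155,0,-120,0]], jaw=0)

```text
time_s: 6.1
ee_pos: [0.4322, -0.0718, 0.2212]
eef_rot: [0.0, 0.993, -0.115, 0.003]
contact_force: [0.7, -0.7, 0.1]
opening: 0.0
grip_force: 0.0
```

```bash
cat >> h.py <<'E'
def wray(im,p,st):
    w=st["eef_rot"];R=Ro.from_quat([w[1],w[2],w[3],w[0]]).as_matrix();K=np.array(im["camera_matrix"]);T=np.array(im["T_tool_cam"])
    u=np.array([(p[1]-K[0,2])/K[0,0],(p[0]-K[1,2])/K[1,1]]);r=np.hypot(*u)
    d=np.r_[u/max(r,1e-9)*np.sin(r),np.cos(r)]
    return R@T[:3,3]+st["ee_pos"],R@T[:3,:3]@d
def wonz(im,p,st,z):
    c,d=wray(im,p,st);return c+d*(z-c[2])/d[2]
E
python3 - <<'E'
from h import *
where();st=ctrl.get_state();im=viewer.get_image('wrist');cv2.imwrite('pics/w2.png',im['pixels']);print(im.keys())
for l,z in(("cover_rib",.087),("red_tip",.053),("blue_tip",.053),("red_valve",.006),("blue_valve",.006),("cover",.07),("opening",.07)):
    for r in models.spot_point("wrist",l)[:1]: print("wrist",l,round(r["score"],2),np.round(r["point"]),np.round(tobox(wonz(im,r["point"],st,z),B)*1000))
E
```

```text
6.1 box [-124.    -2.3] z 221.2 F [ 0.7 -0.7  0.1]
dict_keys(['pixels', 'camera_matrix', 'T_tool_cam'])
wrist red_tip 0.72 [172. 247.] [-85.  61.]
wrist blue_tip 0.91 [175. 385.] [-89. -50.]
wrist red_valve 0.75 [106. 268.] [-32.  50.]
wrist blue_valve 0.76 [107. 390.] [-32. -60.]
wrist opening 0.61 [139. 322.] [-58.   1.]
```

View pics/w2.png

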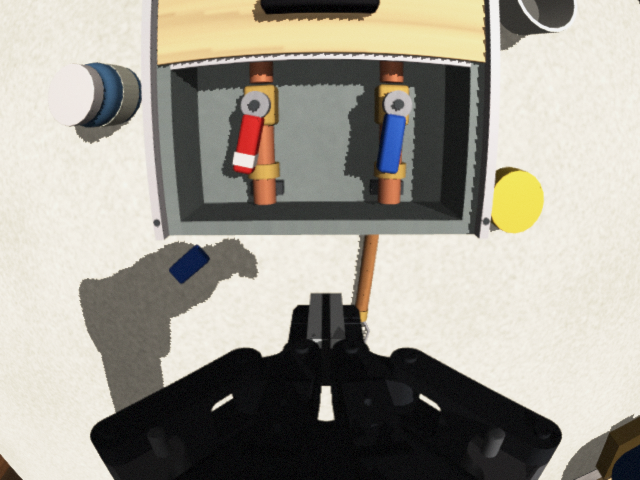

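The opening is clear. Red is on the left, with its pivot at pixel (255,104) (box y = +50) and its tip at (243,170), an angle of about 0.2. Blue is on the right at (395,145). I'll go down in the free space to the right of the red handle.

```bash
python3 - <<'E'
from h import *
print(shift((-.072,.020),.16),shift((-.072,.020),.069))
a=np.array([-.072,.020])
for th in (0,.2,.4,.6,.8,1.,1.2,1.4,1.571):
    u=np.array([-np.cos(th),np.sin(th)]);n=np.array([np.sin(th),np.cos(th)])
    c=np.array([-.033,.05])+.036*u-(.008+.011*n[0]+.0145*n[1])*n
    print(th,"tool mm from down pose",np.round((c-a)*[1000,-1000],0))
E
```

```text
(array([ 52.9, -22.6,  58.5]), np.float64(-0.05)) (array([ 53. , -22.6, 149.5]), np.float64(-0.05))
0 tool mm from down pose [ 3. -8.]
0.2 tool mm from down pose [ -1. -13.]
0.4 tool mm from down pose [ -4. -20.]
0.6 tool mm from down pose [ -5. -29.]
0.8 tool mm from down pose [ -5. -38.]
1.0 tool mm from down pose [ -2. -47.]
1.2 tool mm from down pose [  4. -55.]
1.4 tool mm from down pose [ 12. -62.]
1.571 tool mm from down pose [ 20. -66.]
```

Call:
carry_out(series=[[25,-12,30,0],[53,-23,60,0],[53,-23,90,0],[53,-23,115,0],[53,-23,135,0],[53,-23,149,0],[53,-23,149,0]])

```text
time_s: 7.08
ee_pos: [0.4859, -0.0609, 0.0672]
eef_rot: [-0.0, 0.993, -0.115, -0.003]
contact_force: [-0.9, 0.1, -0.4]
opening: -0.0001
grip_force: 0.0
```

```bash
python3 -c "
from h import *
where()"
```

```text
7.08 box [-74.   20.2] z 67.2 F [-0.9  0.1 -0.4]
```

Call:
carry_out(series=[[1,-7,0,0],[0,-13,0,0],[-2,-20,0,0],[-3,-25,0,0],[-3,-30,0,0],[-3,-34,0,0],[-3,-38,0,0],[-2,-42,0,0]])

```text
time_s: 7.75
ee_pos: [0.4974, -0.0214, 0.0718]
eef_rot: [0.001, 0.993, -0.116, 0.002]
contact_force: [1.3, -7.3, 4.8]
opening: 0.0001
grip_force: 5.4
```

```bash
python3 -c "
from h import *
where();print(shift((-.052,.086),.067))"
```

```text
7.75 box [-71.7  61.4] z 71.8 F [ 1.3 -7.3  4.8]
(array([ 19.5, -24.8,   4.9]), np.float64(-0.07))
```

```bash
python3 - <<'E'
from h import *
where();st=ctrl.get_state();im=viewer.get_image('wrist');cv2.imwrite('pics/w3.png',im['pixels'])
for l,z in(("red_tip",.053),("blue_tip",.053),("red_valve",.006)):
    for r in models.spot_point("wrist",l)[:1]: print("wrist",l,round(r["score"],2),np.round(r["point"]),np.round(tobox(wonz(im,r["point"],st,z),B)*1000))
E
```

```text
7.75 box [-71.7  61.4] z 71.8 F [ 1.3 -7.3  4.8]
wrist red_tip 0.96 [312. 267.] [-73.  88.]
wrist blue_tip 0.8 [322. 540.] [-85. -49.]
wrist red_valve 0.55 [196. 346.] [-31.  51.]
```

View pics/w3.png

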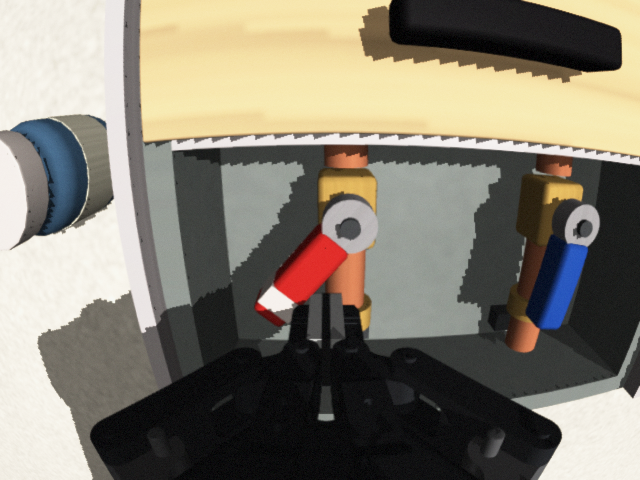

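The red handle is now about half way, with its tip at (270,312) and the closed fingers at (325,320) behind it. Blue is untouched and the cover is still back. Continuing the arc.

Call:
carry_out(series=[[0,-4,2,0],[2,-9,3,0],[5,-14,3,0],[9,-18,3,0],[13,-21,3,0],[17,-24,3,0],[20,-25,3,0]])

```text
time_s: 8.53
ee_pos: [0.5208, 0.0008, 0.0669]
eef_rot: [-0.0, 0.993, -0.115, -0.001]
contact_force: [-3.4, 0.3, -1.5]
opening: 0.0002
grip_force: 1.6
```

```bash
python3 -c "
from h import *
where();print(shift((-.052,.086),.067))"
```

```text
8.53 box [-53.9  88.2] z 66.9 F [-3.4  0.3 -1.5]
(array([ 1.9,  2.1, -0.1]), np.float64(-0.04))
```

Nearly shut. I'll press straight ahead until the stop resists.

Call:
carry_out(series=[[2,1,0,0],[4,1,0,0],[6,1,0,0],[7,1,0,0],[7,1,0,0]])

```text
time_s: 8.95
ee_pos: [0.5247, -0.0004, 0.067]
eef_rot: [-0.001, 0.993, -0.114, -0.003]
contact_force: [-11.2, 5.5, 7.0]
opening: -0.0
grip_force: 5.8
```

```bash
python3 - <<'E'
from h import *
where();st=ctrl.get_state();im=viewer.get_image('wrist')
for l,z in(("red_tip",.053),("blue_tip",.053)):
    for r in models.spot_point("wrist",l)[:1]: print("wrist",l,round(r["score"],2),np.round(r["point"]),np.round(tobox(wonz(im,r["point"],st,z),B)*1000))
E
```

```text
8.95 box [-49.8  87.9] z 67.0 F [-11.2   5.5   7. ]
wrist red_tip 0.79 [274. 282.] [-30. 106.]
wrist blue_tip 0.88 [355. 571.] [-85. -49.]
```

Call:
carry_out(series=[[2,0,0,0],[4,0,0,0],[4,0,0,0]])

```text
time_s: 9.35
ee_pos: [0.525, -0.0006, 0.0665]
eef_rot: [-0.0, 0.993, -0.114, -0.006]
contact_force: [-20.0, 8.2, 14.6]
opening: 0.0
grip_force: 10.4
```

```bash
python3 -c "
from h import *
where()"
```

```text
9.35 box [-49.4  87.8] z 66.5 F [-20.    8.2  14.6]
```

The handle is at its stop: 20 N with no motion. Backing off and rising clear.

Call:
carry_out(series=[[-10,2,0,0],[-25,4,0,0],[-28,4,-35,0],[-28,4,-75,0],[-55,20,-115,0],[-75,50,-150,0],[-75,90,-155,0],[-75,90,-155,0]])

```text
time_s: 10.02
ee_pos: [0.4382, -0.0787, 0.2257]
eef_rot: [0.001, 0.993, -0.117, 0.003]
contact_force: [0.7, -1.5, -1.1]
opening: 0.0003
grip_force: 0.0
```

```bash
python3 - <<'E'
from h import *
where();st=ctrl.get_state();im=viewer.get_image('wrist');cv2.imwrite('pics/w4.png',im['pixels'])
for l,z in(("red_tip",.053),("blue_tip",.053),("red_valve",.006),("cover_rib",.087)):
    for r in models.spot_point("wrist",l)[:1]: print("wrist",l,round(r["score"],2),np.round(r["point"]),np.round(tobox(wonz(im,r["point"],st,z),B)*1000))
E
```

```text
10.02 box [-116.6   -7.8] z 225.7 F [ 0.7 -1.5 -1.1]
wrist red_tip 0.69 [118. 187.] [-30. 106.]
wrist blue_tip 0.68 [180. 378.] [-86. -51.]
wrist red_valve 0.9 [114. 263.] [-30.  50.]
wrist cover_rib 0.77 [ 15. 313.] [40. -0.]
```

View pics/w4.png

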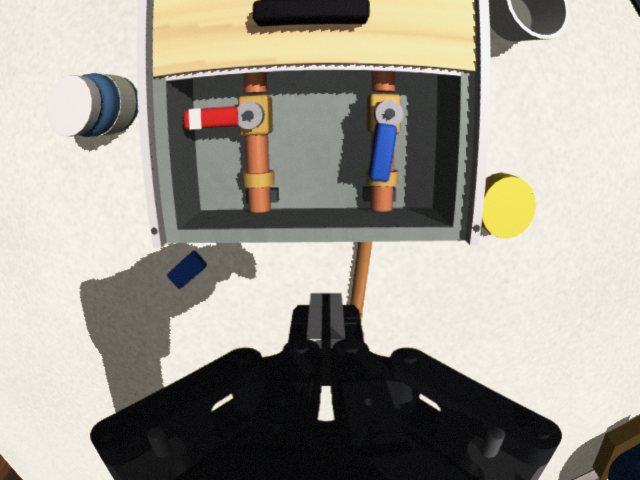

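The red handle is square across its pipe, with its pivot at (250,115) and tip at (187,119). Blue still points along its pipe, and the cover is fully back with the rib at box x = 40 (41 expected). The arm is clear, so I'm handing in.

```bash
python3 -c "
from h import *
print(ctrl.close_job())"
```

```text
the job is handed in; nothing more can be done
None
```

I pushed the cover back to its stop and turned the red handle fully shut, leaving the blue handle and everything else untouched; the job was handed in at about 10 s of robot time, and no verdict came back.

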